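Bring the cart wheel's valve to the top

ROBOT

A 6-joint arm with a two-finger parallel gripper is mounted at the origin on the work surface. World frame = base frame: x ahead of the robot, y to its left, z up, the work surface at z = 0. Lengths are in m, angles in rad, forces in N, time in s.
With the tool pointing down it reaches from about 0.25 to 0.8 m from the base axis. Payload 3.9 kg.
Tool frame: the origin (TCP) lies where the fingers leave the gripper's body, on its centre line; the fingertips stand 73 mm ahead of it and the grasp point (between the pads) lies 54 mm ahead of it; z points along the fingers, y is the line along which they close (so a half turn about z gives the same grasp; the last joint's range is limited). The gripper opens to 85 mm and grips with 20 to 120 N. Pads are 22 mm wide; open, the fingers measure 114 mm over their backs; the gripper's body (76 mm by 85 mm) begins 54 mm behind the grasp point. The pads swing forward as they close: fully open they stand 13 mm farther back than shut.
Start: joints at [1.155, 0.26, -0.138, 1.173, 0, 1.571], TCP at [0.212, 0.48, 0.304] pointing down, gripper open.
Joint ranges: [-2.78, 2.78], [-0.83, 1.72], [-1.28, 1.37], [-1.9, 2.12], [-1.57, 1.48], [-3.14, 3.14]. Speed limits (rad/s): [2.57, 2.57, 3.14, 3.14, 3.14, 3.14].

INTERFACE

Orientations are given as a unit quaternion [x, y, z, w].
In Python, from station import ctrl gives the robot as it stands.
- The arm moves only by the tool servo_tool, never from a script. Its argument "series" is a list of rows, each a list of 3 entries, a list of its own where there are three numbers: the turn, a rotation vector about the tool's x, y, z in rad, then the shift along the tool's x, y, z in mm, then the gripper command: -1 is fully open, 1 is shut, values between are in proportion. A call has 1 to 12 rows; each row shifts and turns the commanded pose from where the row before left it, along the tool's axes as they then stand; what a row does not reach is not made up. A row lasts 1/10 s, in which the tool goes at most 50 mm and 8.59 degrees, less where a joint would pass 70% of its speed; a pose out of reach is approached as far as the arm can. A call with a gripper value outside its range is refused whole. The fingers move at their own pace and stop on an object; "grip_force" is the grip in N (left out, the last holds). Time passes only in rows, so rows that do not move let the fingers close. It gives the time, the measured TCP pose, the force, the opening and the grip force at its end, in the units of the state.
- ctrl.get_obs(): the state, without advancing time (a new reading comes with each control period).
- ctrl.get_image(name): name is "side" or "top"; returns a dict with "img" (384x512x3 uint8, red, green, blue), "range_z" (384x512 float32, m along the optical axis (not along the pixel's ray), 0 where there is no reading), "fovy" (degrees; the focal length in pixels is half the picture's height over the tangent of half this angle, whatever the lens; pixels are square), "cx", "cy" (the principal point, pixels), "origin" and "rotation" of the camera in the world. Camera axes: x right, y down, z forward; pixel columns grow to the right and rows downward; lengths in m; the calibration is good to about 2 mm. A picture is of the moment at which its call begins.
- ctrl.finish_job(): hands the job in; it is judged then, once.
The state is a dict: "time_s": time; "joint_pos": joint angles; "qd": joint speeds; "joint_efforts": joint torques, N m; "ee_pos": TCP position; "tcp_rot": TCP orientation; "ft_force": force on the tool from outside, world axes, zero at the start; "wrist_torque": the same for the moment, N m; "width": finger opening in m; "finger_force": force on a finger pad.
Only numpy, scipy, OpenCV 4.12 (cv2) and the standard library are available. Lean on these libraries where they do the work, as an engineer would, in place of code of your own. Each camera call takes 0.05 s, during which the arm holds its last target. There are 200 camera calls.

TASK

The studio's supply-cart wheel hangs in its service stand. With the fingertips, push on one spoke after another to turn it, either way round, letting go between pushes, until the valve stem is straight up at twelve o'clock, directly above the hub, ready for the pump; then leave the wheel at rest. Turn it gently without spinning it, do not push on the valve stem itself, and neither lift nor shift the other things on the table.

Things in the scene. Friction and masses are not known exactly. Their poses are not given: they have to be found in the camera images.
- stand: fixed stand: black base plate 200 x 280 x 12 mm with two thin grey legs, on the side away from the robot only, that carry the axle. Origin on the table, under the wheel's centre; z up; x is the wheel's axle, pointing away from the robot; y to the left as seen from the robot. On the robot's side of the wheel it has only the base plate
- hub (a point): centre of the wheel, in the middle of its thickness, 175 mm above the stand's origin; axes as the stand's. The tyre is 310 mm across (outer radius 155 mm, inner 117 mm) and 38 mm thick (x = -19 to 19 mm). The hub is 48 mm across at its front face, x = -74 mm; its axle end reaches x = -84 mm
- wheel (a joint): turn of the wheel about the stand's x axis, rad, endless, not wrapped: 0 or any whole turn is valve at twelve o'clock; it grows clockwise as seen from the robot, pi is valve at the bottom. The bearing drags (about 0.3 N m): it takes about 4 N at a spoke's middle to turn it, and it stays where it is left
- spokes: four round aluminium spokes 14 mm thick, 90 degrees apart, turning with the wheel. Origin at the hub point, x along the axle, z towards the valve. Spokes lie 45, 135, 225 and 315 degrees from the valve. They are dished to the robot: centre lines run straight from x = -68 mm at radius 22 mm to x = -9 mm at radius 115 mm, so all but their outer ends stand in front of the tyre's side
- valve: valve stem with black cap, 14 mm thick and 34 mm long, in the wheel's middle plane (x = 0), standing inward from the rim towards the hub. Origin at its root on the rim, 116 mm from the wheel's centre; z points outward from the hub along the stem (straight up when the job is done)
- wrench: open-ended steel wrench, 170 mm long, lying on the table just in front of the stand (bystander); origin at the centre of its underside, x along its length
- cup: clear empty plastic cup, 76 mm wide, 95 mm tall, standing left of the wheel (bystander); origin at the centre of its underside
- paint_bottle: white closed paint bottle, 56 mm wide, 150 mm tall, standing farther left of the wheel (bystander); origin at the centre of its underside
- pump: small black hand pump with a grey T handle, about 270 mm long, 35 mm high (T handle 90 mm across), lying on the table at the right side of the wheel (bystander); origin at the centre of its underside, under the middle of the barrel, x along it to the T handle
- pin_tub: open grey plastic tub, 100 x 80 x 40 mm, right of the wheel, nearer to the robot (bystander); origin at the centre of its underside
- jar: lidded glass jar, 68 mm wide, 85 mm tall, at the right of the stand (bystander); origin at the centre of its underside
- panel: black painted panel, 120 x 160 x 18 mm, lying at the left of the stand (bystander); origin at the centre of its underside

How it is judged:
On the way, in this order (a step that is already met when the one before it is completed fails the run):
1. a spoke is pushed with the fingers and the wheel turns by it (valve 20 mm from its start) (contact force between the fingers and spokes above 0.3 N and distance of valve from where it was at the start of the episode above 0.02 m), for 0.02 s.
2. the fingers let go of the spokes while the valve is still more than 0.25 rad from straight up (contact force between the fingers and spokes below 0.1 N and angle between valve's own z axis and vertical above 0.25 rad), for 0.2 s.
3. then a spoke is pushed again (contact force between the fingers and spokes above 0.3 N), for 0.02 s.
At the end, for the whole second after the job is handed in: the valve stem is within 0.1 rad (about 6 degrees) of straight up above the hub, the wheel is at rest (under 0.05 rad/s), and every bystander is within 30 mm of where it started (angle between valve's own z axis and vertical below 0.1 rad and velocity of joint wheel between -0.05 and 0.05 rad/s and distance of each of wrench, cup, paint_bottle, pump, pin_tub, jar, panel from where it was at the start of the episode below 0.03 m); the robot touches nothing.
It fails at once if the valve stem is pushed (over 2 N) (contact force between any of the fingers, the arm and valve above 2 N).
It fails at once if the wheel is spun faster than 4 rad/s (velocity of joint wheel above 4 rad/s or velocity of joint wheel below -4 rad/s).
It fails at once if another thing on the table is moved or lifted by more than 30 mm (distance of any of wrench, cup, paint_bottle, pump, pin_tub, jar, panel from where it was at the start of the episode above 0.03 m).
It also fails if it takes over 54 s, if anything falls off the work surface, if the arm or the gripper's body presses on something with over 40 N, if the wrist force passes 120 N, or if a joint passes its speed limit or range.

## Working session

There is one attempt and no reset: what is moved stays moved. The work goes in short steps, Python scripts to look and compute and a tool call to move; the robot and the scene stay as the last step left them, time stands still between calls to the robot, and variables do not carry over. Pictures are saved under pics/ and viewed, at most 10 in all, crops included, and the job is handed in when it is done.

Besides the shell and the picture viewer there is one more tool, called after "Emit:" in YAML: its name, and indented under it one key for each argument. servo_tool: Moves the arm, as the interface text tells. Its arguments: {"type":"object","properties":{"series":{"type":"array"},"grip_force":{"type":"number"}},"required":["series"]}

```bash
mkdir -p pics; cat > h.py <<'E'
import numpy as np, cv2
from station import ctrl
def cam(n):
    d=ctrl.get_image(n); h=d["img"].shape[0]; f=h/2/np.tan(np.radians(d["fovy"])/2)
    v,u=np.mgrid[0:h,0:d["img"].shape[1]]; z=d["range_z"]
    P=np.stack([(u-d["cx"])/f*z,(v-d["cy"])/f*z,z],-1)
    W=P@np.array(d["rotation"]).reshape(3,3).T+np.array(d["origin"])
    W[z==0]=np.nan
    return d,W
def save(n,img): cv2.imwrite("pics/"+n+".png",img[...,::-1])
E
python3 - <<'E'
from h import *
a,Wa=cam("side"); b,Wb=cam("top")
save("side0",a["img"]); save("top0",b["img"])
print(a["origin"],a["rotation"],a["fovy"],b["origin"],b["rotation"],b["fovy"])
o=ctrl.get_obs(); print(o)
E
```

```text
Traceback (most recent call last):
  File "h.py", line 7, in cam
    W=P@np.array(d["rotation"]).reshape(3,3).T+np.array(d["origin"])
        ~~~~~~~~~~~~~~~~~~~~~~~~~~~~~~~^^^^^
ValueError: cannot reshape array of size 4 into shape (3,3)
```

```bash
sed -i 's/np.array(d\["rotation"\]).reshape(3,3).T/R.from_quat(d["rotation"]).as_matrix().T/; 1a from scipy.spatial.transform import Rotation as R' h.py
python3 - <<'E'
from h import *
a,Wa=cam("side"); b,Wb=cam("top")
save("side0",a["img"]); save("top0",b["img"])
print(a["origin"],a["rotation"],a["fovy"],b["origin"],b["rotation"],b["fovy"])
o=ctrl.get_obs(); print(o)
E
```

```text
[1.01573519 0.62184267 0.71407405] [ 0.31058622  0.83141702 -0.43571047 -0.14979427] 55.587891941613826 [0.38796913 0.03851055 1.64218569] [-0.69664083  0.71473374 -0.04006587  0.04734933] 45.4690631556659
{'time_s': 0.15, 'joint_pos': array([ 1.15501778e+00,  2.60525061e-01, -1.39053662e-01,  1.17273307e+00,
       -4.40777496e-05,  1.57077589e+00]), 'qd': array([-0.00023743, -0.0026975 ,  0.00410303,  0.00052862,  0.00044543,
       -0.00030193]), 'joint_efforts': array([-2.13359992e-03, -4.06008482e+01,  2.54166681e+01,  1.27078043e-02,
       -2.01338239e-04, -2.28014045e-06]), 'ee_pos': array([0.21188992, 0.47988448, 0.3032675 ]), 'tcp_rot': array([ 2.06385009e-01,  9.78470569e-01, -7.45964611e-04, -1.34835477e-04]), 'ft_force': array([0.50191097, 0.32649144, 0.02914283]), 'wrist_torque': array([0.02857738, 0.03718156, 0.00419041]), 'finger_force': 0.0, 'width': 0.08549716501322166}
```

View pics/side0.png

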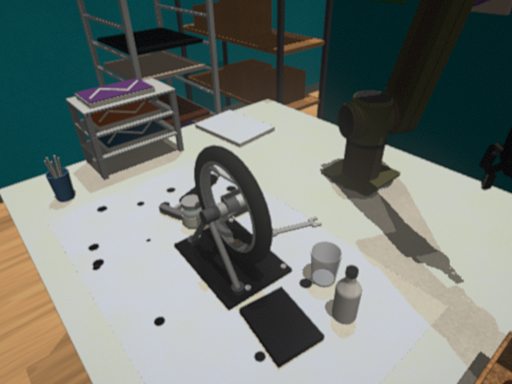

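View pics/top0.png

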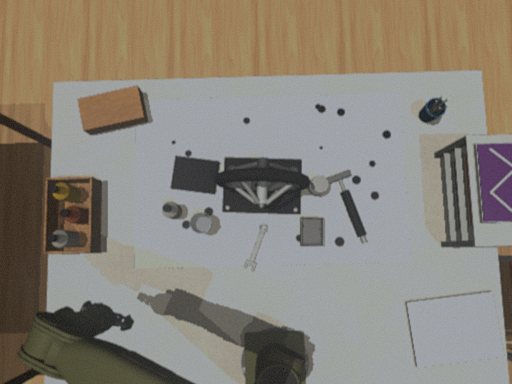

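The side view sees the wheel from behind (hub about (222,205)). In the top view the wheel is edge-on at about (262,180), with the base plate around it and spokes dished towards the robot. Next I fit the stand's pose and the wheel angle.

```bash
cat >> h.py <<'E'
def stand_frame(W,p,yaw):
    c,s=np.cos(yaw),np.sin(yaw); q=W-np.array([p[0],p[1],0]); 
    return np.stack([c*q[...,0]+s*q[...,1],-s*q[...,0]+c*q[...,1],q[...,2]-0.175],-1)
E
python3 - <<'E'
from h import *
b,W=cam("top"); a,Ws=cam("side")
np.savez("d0.npz",W=W,Ws=Ws,a=a["img"],b=b["img"])
# plate
g=b["img"].max(-1)
roi=np.zeros(g.shape,bool); roi[150:220,215:308]=1
m=roi&(g<70)&(abs(W[...,2]-0.012)<0.008)
r=cv2.minAreaRect(W[m][:,:2].astype(np.float32)); print("plate",r,m.sum())
# tyre top line: high points
m2=roi&(W[...,2]>0.2)&(g<70); P=W[m2]; 
print("tyre z max",P[:,2].max(), m2.sum()); 
c=P[:,:2].mean(0);u,s,vt=np.linalg.svd(P[:,:2]-c); print(c,vt[0],s)
for n,u,v in [("cup",203,222),("bottle",172,210),("tub",312,231),("jar",320,185),("wr",258,245),("panel",195,175)]:
    print(n,W[v-3:v+4,u-3:u+4].reshape(-1,3)[:, :].mean(0).round(3))
i=a["img"][140:290,150:300]
save("side_crop",cv2.resize(i,None,fx=4,fy=4,interpolation=cv2.INTER_CUBIC))
E
```

```text
plate ((0.616238534450531, 0.042419835925102234), (0.30916136503219604, 0.19407059252262115), 87.04058074951172) 1549
tyre z max 0.33662524008901573 1182
[0.60303669 0.02849234] [0.05663124 0.99839516] [2.72360297 0.36257291]
cup [0.488 0.24  0.004]
bottle [0.524 0.329 0.115]
tub [ 0.446 -0.148  0.003]
jar [ 0.6   -0.173  0.085]
wr [0.402 0.045 0.004]
panel [0.657 0.265 0.018]
```

View pics/side_crop.png

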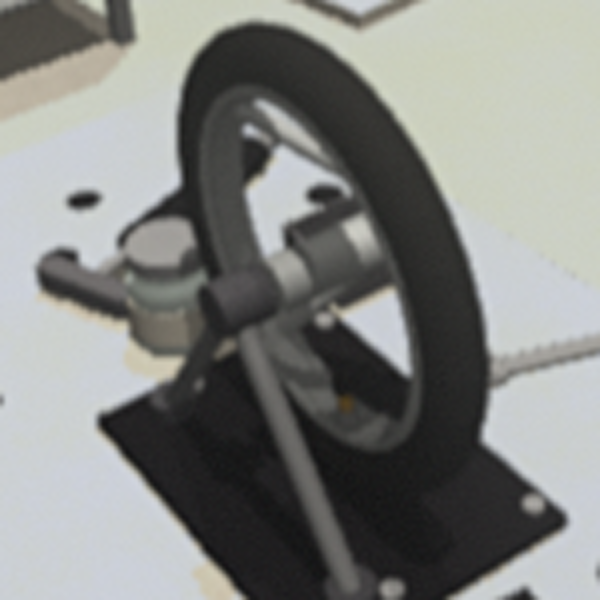

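```bash
python3 - <<'E'
from h import *
d=np.load("d0.npz"); W,Ws,a,b=d["W"],d["Ws"],d["a"],d["b"]
yaw=-0.055
# tyre extents from top, high slices (symmetry in y)
roi=np.zeros(W.shape[:2],bool); roi[140:225,205:315]=1
m=roi&(W[...,2]>0.15); P=W[m]
# fit circle on top tread: project to wheel plane, per y-bin max z
S=stand_frame(P,(0.6,0.03),yaw)
from scipy.optimize import least_squares
bins=np.arange(-.12,.14,.01); q=[]
for y in bins:
    k=abs(S[:,1]-y)<.005
    if k.sum()>5: q.append((y,np.percentile(S[k,2],95)))
q=np.array(q); f=least_squares(lambda p:np.hypot(q[:,0]-p[0],q[:,1]-p[1])-.155,[0,0],loss="soft_l1",f_scale=.003)
print("centre y,z off",f.x, "resid",abs(f.fun).mean())
k=S[:,2]>0.10; print("tyre x",np.percentile(S[k,0],[3,50,97]), k.sum())
cx,cy=0.6,0.03
R2=np.array([np.cos(yaw),np.sin(yaw)]);Y2=np.array([-np.sin(yaw),np.cos(yaw)])
xm=(np.percentile(S[k,0],3)+np.percentile(S[k,0],97))/2
p=np.array([cx,cy])+xm*R2+f.x[0]*Y2; print("stand",p)
for nm,w,im in (("top",W,b),("side",Ws,a)):
    T=stand_frame(w,p,yaw); r=np.hypot(T[...,1],T[...,2])
    k=(r>.03)&(r<.105)&(T[...,0]<-.015)&(T[...,0]>-.085)&(abs(T[...,0]-(-.068+(r-.022)*59/93))<.02)
    th=np.degrees(np.arctan2(-T[...,1],T[...,2]))[k]; h,e=np.histogram(th,np.arange(-180,181,10)); print(nm,"spokes",[(int(e[i]),int(h[i])) for i in range(36) if h[i]>0])
    k=(r>.075)&(r<.112)&(abs(T[...,0])<.012)
    th=np.degrees(np.arctan2(-T[...,1],T[...,2]))[k]; h,e=np.histogram(th,np.arange(-180,181,10)); print(nm,"valve",[(int(e[i]),int(h[i])) for i in range(36) if h[i]>0])
E
```

```text
centre y,z off [-0.0022558   0.00160056] resid 0.0009344450178999908
tyre x [-0.0116656   0.0037406   0.02286132] 953
stand [0.60546539 0.02743988]
top spokes [(-130, 36), (-120, 45), (-110, 4), (-40, 44), (-30, 53), (-20, 4), (40, 36), (50, 77), (130, 2), (140, 17)]
top valve [(-180, 2), (-170, 20), (-160, 5), (-150, 5), (-140, 5), (-130, 12), (-120, 6), (-110, 1), (-100, 1), (90, 1), (110, 1), (120, 1), (130, 2), (140, 9), (150, 6), (160, 12)]
side spokes [(40, 11), (50, 84), (140, 31), (150, 12)]
side valve [(-180, 13), (-170, 63), (-160, 6), (-150, 2), (50, 21), (60, 2), (70, 1), (80, 6), (90, 6), (100, 8), (110, 9), (140, 36), (150, 19), (160, 17), (170, 8)]
```

```bash
cat >> h.py <<'E'
ST=np.array([0.605,0.0275]); YAW=-0.055
def target(x,y,z,pitch=0):
    """fingertip at stand-frame (x,y) and z above hub; pitch down rad -> TCP pos, rotation"""
    c,s=np.cos(YAW),np.sin(YAW); tip=np.array([ST[0]+c*x-s*y,ST[1]+s*x+c*y,.175+z])
    fw=np.array([c,s,0]); left=np.array([-s,c,0]); up=np.array([0,0,1.])
    zt=np.cos(pitch)*fw-np.sin(pitch)*up; M=np.stack([left,np.cross(zt,left),zt],1)
    return tip-.073*zt,R.from_matrix(M)
def rows(p1,R1,n):
    o=ctrl.get_obs(); p0=o["ee_pos"]; R0=R.from_quat(o["tcp_rot"]); rv=(R0.inv()*R1).as_rotvec()
    print("pos",p0.round(4),"rot err",rv.round(3),"| dpos tool mm",(R0.inv().apply(p1-p0)*1000).round(1))
    for i in range(n):
        Ri=R0*R.from_rotvec(rv*i/n); print((rv/n).round(3).tolist(),(Ri.inv().apply(p1-p0)/n*1000).round(1).tolist())
def tipnow():
    o=ctrl.get_obs(); Rr=R.from_quat(o["tcp_rot"]); t=o["ee_pos"]+.073*Rr.as_matrix()[:,2]
    print("tip stand frame mm",(stand_frame(t,ST,YAW)*1000).round(1),"force",o["ft_force"].round(1),"t",o["time_s"],"q",o["joint_pos"].round(2))
E
python3 - <<'E'
from h import *
p,r=target(-.15,.056,.10,.3); print(p); rows(p,r,12)
E
```

```text
[0.38867116 0.09549491 0.29657298]
pos [0.212  0.48   0.3035] rot err [-1.104 -0.763  1.035] | dpos tool mm [-317.  -280.4    7.2]
[-0.092, -0.064, 0.086] [-26.4, -23.4, 0.6]
[-0.092, -0.064, 0.086] [-28.3, -21.0, 0.3]
[-0.092, -0.064, 0.086] [-30.0, -18.6, 0.3]
[-0.092, -0.064, 0.086] [-31.5, -15.9, 0.7]
[-0.092, -0.064, 0.086] [-32.7, -13.3, 1.4]
[-0.092, -0.064, 0.086] [-33.6, -10.6, 2.4]
[-0.092, -0.064, 0.086] [-34.2, -7.9, 3.7]
[-0.092, -0.064, 0.086] [-34.5, -5.4, 5.3]
[-0.092, -0.064, 0.086] [-34.4, -3.0, 7.1]
[-0.092, -0.064, 0.086] [-34.1, -0.8, 9.1]
[-0.092, -0.064, 0.086] [-33.4, 1.2, 11.3]
[-0.092, -0.064, 0.086] [-32.4, 2.9, 13.5]
```

Emit:
servo_tool:
  series:
    - [[-0.09,-0.06,0.09],[-26,-23,1],1]
    - [[-0.09,-0.06,0.09],[-28,-21,0],1]
    - [[-0.09,-0.06,0.09],[-30,-18,0],1]
    - [[-0.09,-0.06,0.09],[-31,-16,1],1]
    - [[-0.09,-0.06,0.09],[-33,-13,1],1]
    - [[-0.09,-0.06,0.09],[-34,-11,2],1]
    - [[-0.09,-0.06,0.09],[-34,-8,4],1]
    - [[-0.09,-0.06,0.09],[-34,-5,5],1]
    - [[-0.09,-0.06,0.09],[-34,-3,7],1]
    - [[-0.09,-0.06,0.09],[-34,-1,9],1]
    - [[-0.09,-0.06,0.09],[-33,1,11],1]
    - [[-0.09,-0.06,0.09],[-32,3,13],1]

```text
time_s: 1.45
ee_pos: [0.388, 0.11, 0.3243]
tcp_rot: [0.616, 0.552, 0.389, 0.405]
ft_force: [-1.4, 0.8, -0.0]
width: -0.0002
finger_force: 0.0
```

```bash
python3 - <<'E'
from h import *
tipnow()
p,r=target(-.14,.056,.035,.15); print(p); rows(p,r,4)
E
```

```text
tip stand frame mm [-153.3   69.   122.4] force [-1.4  0.8 -0. ] t 1.45 q [ 0.68 -0.3  -1.28 -0.48 -0.69  1.94]
[0.396219   0.09507935 0.22090898]
pos [0.388  0.11   0.3243] rot err [-0.227  0.024 -0.04 ] | dpos tool mm [-17.5 -92.1  46.8]
[-0.057, 0.006, -0.01] [-4.4, -23.0, 11.7]
[-0.057, 0.006, -0.01] [-4.2, -23.7, 10.3]
[-0.057, 0.006, -0.01] [-4.0, -24.3, 9.0]
[-0.057, 0.006, -0.01] [-3.8, -24.8, 7.5]
```

```bash
python3 - <<'E'
from h import *
p,r=target(-.065,.056,.035,.15); print(p); rows(p,r,5)
E
```

```text
[0.47110559 0.09095643 0.22090898]
pos [0.388  0.11   0.3243] rot err [-0.227  0.024 -0.04 ] | dpos tool mm [-15.  -64.6 116.5]
[-0.045, 0.005, -0.008] [-3.0, -12.9, 23.3]
[-0.045, 0.005, -0.008] [-3.0, -14.0, 22.7]
[-0.045, 0.005, -0.008] [-3.0, -15.0, 22.0]
[-0.045, 0.005, -0.008] [-3.0, -16.0, 21.3]
[-0.045, 0.005, -0.008] [-2.9, -17.0, 20.5]
```

Emit:
servo_tool:
  series:
    - [[-0.045,0.005,-0.008],[-3,-13,23],1]
    - [[-0.045,0.005,-0.008],[-3,-14,23],1]
    - [[-0.045,0.005,-0.008],[-3,-15,22],1]
    - [[-0.045,0.005,-0.008],[-3,-16,21],1]
    - [[-0.045,0.005,-0.008],[-3,-17,20],1]
    - [[0,0,0],[0,0,0],1]
    - [[0,0,0],[0,0,0],1]

```text
time_s: 2.15
ee_pos: [0.5034, 0.134, 0.3001]
tcp_rot: [0.586, 0.541, 0.4, 0.452]
ft_force: [0.1, -1.3, -0.5]
width: -0.0001
finger_force: 0.0
```

```bash
cat >> h.py <<'E'
def view(n):
    a,Wa=cam("side"); b,Wb=cam("top")
    out=[]
    for nm,w in (("top",Wb),("side",Wa)):
        T=stand_frame(w,ST,YAW); r=np.hypot(T[...,1],T[...,2])
        k=(r>.035)&(r<.105)&(abs(T[...,0]-(-.068+(r-.022)*59/93))<.015)
        th=np.degrees(np.arctan2(-T[...,1],T[...,2]))[k]; h,e=np.histogram(th,np.arange(-180,181,10)); print(nm,"spokes",[(int(e[i])+5,int(h[i])) for i in range(36) if h[i]>3])
    i=a["img"][130:290,150:310]; j=b["img"][130:290,185:345]
    if n: save(n,np.hstack([cv2.resize(q,(390,390),interpolation=cv2.INTER_CUBIC) for q in (i,j)]))
E
python3 - <<'E'
from h import *
tipnow(); p,r=target(-.065,.056,.035,.15); rows(p,r,0); view("v1")
E
```

```text
tip stand frame mm [-37.1  97.4 105.3] force [ 0.1 -1.3 -0.5] t 2.15 q [ 0.54  0.14 -1.28 -1.08 -0.61  1.75]
pos [0.5034 0.134  0.3001] rot err [-0.126  0.044  0.012] | dpos tool mm [-44.2 -84.8  -5.2]
top spokes [(-125, 42), (-115, 45), (-35, 44), (-25, 52), (45, 25), (55, 78), (145, 22)]
side spokes [(45, 14), (55, 99), (145, 55), (155, 13)]
```

View pics/v1.png

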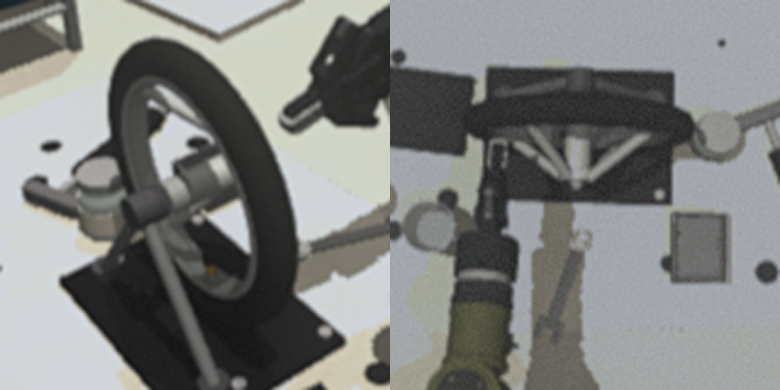

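The finger is upper-left of the wheel: tip at about (290,120) in the side view and (497,150) in the top view, not touching. Joint 3 is at its limit, so the low horizontal pose can't be reached. I'll fit the kinematics to pick a better tool pitch.

```bash
cat > kin.py <<'E'
import numpy as np
from scipy.optimize import least_squares
from scipy.spatial.transform import Rotation as R
def fk(q,k):
    h,L1,o,L2,L3=k; s,c=np.sin,np.cos
    f=q[1]-q[2]
    r=L1*s(q[1])+o*s(f)+L2*c(f); z=h+L1*c(q[1])+o*c(f)-L2*s(f)
    A=R.from_euler('z',q[0])*R.from_euler('y',f+q[3])*R.from_euler('z',q[4])   # x axis = tool dir
    p=R.from_euler('z',q[0]).apply([r,0,z])+L3*A.apply([1,0,0])
    B=A*R.from_euler('x',q[5])*R.from_matrix(np.array([[0,0,1],[0,1,0],[-1,0,0.]]))
    return p,B
D=[([1.155,.2605,-.139,1.1727,0,1.5708],[.2119,.4799,.3033],[.2064,.9785,-.0007,-.0001]),
   ([.68,-.30,-1.28,-.48,-.69,1.94],[.388,.11,.3243],[.616,.552,.389,.405]),
   ([.54,.14,-1.28,-1.08,-.61,1.75],[.5034,.134,.3001],[.586,.541,.4,.452])]
K=least_squares(lambda k:np.concatenate([fk(q,k)[0]-p for q,p,_ in D]),[.2,.4,0,.3,.2]).x
if __name__=="__main__":
    print(K)
    for q,p,r in D:
        P,B=fk(q,K); print((P-p).round(4),(R.from_quat(r).inv()*B).as_rotvec().round(3))
E
python3 kin.py
```

```text
[0.15248521 0.53434362 0.12654813 0.35496453 0.30914152]
[-0.0045 -0.0102  0.0349] [-0.  0.  0.]
[ 0.0111 -0.0403  0.    ] [ 0.001  0.    -0.   ]
[ 0.0095 -0.033  -0.0349] [ 0.002  0.003 -0.   ]
```

```bash
python3 - <<'E'
s=open('kin.py').read()
s=s.replace("h,L1,o,L2,L3=k","h,L1,o,L2,L3,L4=k").replace("A=R.from","A0=R.from_euler('z',q[0])*R.from_euler('y',f+q[3]); A=R.from",1).replace("+L3*A.apply([1,0,0])","+L3*A.apply([1,0,0])+L4*A0.apply([1,0,0])").replace("[.2,.4,0,.3,.2]","[.2,.4,0,.3,.15,.1]")
open('kin.py','w').write(s)
E
python3 kin.py
cat > plan.py <<'E'
from h import *
from kin import *
lo=np.array([-2.78,-.83,-1.28,-1.9,-1.57,-3.14]); hi=np.array([2.78,1.72,1.37,2.12,1.48,3.14])
def ik(tip,fw):
    """tip world, tool direction fw; roll free"""
    fw=fw/np.linalg.norm(fw); p=tip-.073*fw; best=None
    for q0 in ([.3,.2,-1.,-.5,-.3,1.57],[.3,.5,-.5,.3,-.3,1.57]):
        f=least_squares(lambda q:np.concatenate([(fk(q,K)[0]-p)*10,(fk(q,K)[1].apply([0,0,1])-fw)*3,[1e-3*(q[5]-1.57)]]),q0,bounds=(lo,hi))
        if best is None or f.cost<best.cost: best=f
    P,B=fk(best.x,K); return best.x,np.linalg.norm(P-p),np.arccos(np.clip(B.apply([0,0,1])@fw,-1,1))
def fwd(pitch,yaw): 
    y=YAW+yaw; return np.array([np.cos(pitch)*np.cos(y),np.cos(pitch)*np.sin(y),-np.sin(pitch)])
def tipw(x,y,z):
    c,s=np.cos(YAW),np.sin(YAW); return np.array([ST[0]+c*x-s*y,ST[1]+s*x+c*y,.175+z])
E
python3 - <<'E'
from plan import *
for th in (-75,-60,-40,-20,0,20,45):
  t=np.radians(th); r=.07; tip=tipw(-.027,-r*np.sin(t),r*np.cos(t))
  print(th,[(pi,ya,round(1000*e),round(float(np.degrees(g))),q.round(1)[2]) for pi in (.15,.4,.6,.8) for ya in (-.5,0,) for q,e,g in [ik(tip,fwd(pi,ya))]])
E
```

```text
[0.22152324 0.56572496 0.05910001 0.38687195 0.24992937 0.11886266]
[-0. -0.  0.] [-0.  0.  0.]
[ 0.0004 -0.0005 -0.0001] [ 0.001  0.    -0.   ]
[-0.0004  0.0006  0.0001] [ 0.002  0.003 -0.   ]
-75 [(0.15, -0.5, 0, 0, np.float64(-1.2)), (0.15, 0, 52, 10, np.float64(-1.3)), (0.4, -0.5, 0, 0, np.float64(-1.0)), (0.4, 0, 10, 2, np.float64(-1.3)), (0.6, -0.5, 0, 0, np.float64(-0.8)), (0.6, 0, 0, 0, np.float64(-1.1)), (0.8, -0.5, 0, 0, np.float64(-0.7)), (0.8, 0, 0, 0, np.float64(-0.9))]
-60 [(0.15, -0.5, 0, 0, np.float64(-1.2)), (0.15, 0, 48, 10, np.float64(-1.3)), (0.4, -0.5, 0, 0, np.float64(-1.0)), (0.4, 0, 6, 1, np.float64(-1.3)), (0.6, -0.5, 0, 0, np.float64(-0.8)), (0.6, 0, 0, 0, np.float64(-1.1)), (0.8, -0.5, 0, 0, np.float64(-0.7)), (0.8, 0, 0, 0, np.float64(-0.9))]
-40 [(0.15, -0.5, 0, 0, np.float64(-1.2)), (0.15, 0, 46, 10, np.float64(-1.3)), (0.4, -0.5, 0, 0, np.float64(-1.0)), (0.4, 0, 3, 1, np.float64(-1.3)), (0.6, -0.5, 0, 0, np.float64(-0.8)), (0.6, 0, 0, 0, np.float64(-1.1)), (0.8, -0.5, 0, 0, np.float64(-0.6)), (0.8, 0, 0, 0, np.float64(-0.9))]
-20 [(0.15, -0.5, 0, 0, np
[... 443 characters left out ...]
4(-0.8)), (0.6, 0, 0, 0, np.float64(-1.1)), (0.8, -0.5, 0, 0, np.float64(-0.7)), (0.8, 0, 0, 0, np.float64(-0.8))]
20 [(0.15, -0.5, 4, 1, np.float64(-1.3)), (0.15, 0, 50, 11, np.float64(-1.3)), (0.4, -0.5, 0, 0, np.float64(-1.1)), (0.4, 0, 6, 1, np.float64(-1.3)), (0.6, -0.5, 0, 0, np.float64(-0.9)), (0.6, 0, 0, 0, np.float64(-1.1)), (0.8, -0.5, 0, 0, np.float64(-0.7)), (0.8, 0, 0, 0, np.float64(-0.9))]
45 [(0.15, -0.5, 13, 3, np.float64(-1.3)), (0.15, 0, 57, 12, np.float64(-1.3)), (0.4, -0.5, 0, 0, np.float64(-1.1)), (0.4, 0, 11, 3, np.float64(-1.3)), (0.6, -0.5, 0, 0, np.float64(-0.9)), (0.6, 0, 0, 0, np.float64(-1.1)), (0.8, -0.5, 0, 0, np.float64(-0.8)), (0.8, 0, 0, 0, np.float64(-0.9))]
```

```bash
python3 - <<'E'
s=open('h.py').read()
s=s.replace("def target(x,y,z,pitch=0):","def target(x,y,z,pitch=.6,ty=-.3):").replace("    fw=np.array([c,s,0]); left=np.array([-s,c,0])","    c,s=np.cos(YAW+ty),np.sin(YAW+ty); fw=np.array([c,s,0]); left=np.array([-s,c,0])")
open('h.py','w').write(s)
E
python3 - <<'E'
from h import *
p,r=target(-.075,.062,.05); rows(p,r,4)
E
```

```text
pos [0.5027 0.1339 0.3018] rot err [ 0.328 -0.229  0.127] | dpos tool mm [-21.1 -41.1 -13.1]
[0.082, -0.057, 0.032] [-5.3, -10.3, -3.3]
[0.082, -0.057, 0.032] [-5.8, -10.3, -2.1]
[0.082, -0.057, 0.032] [-6.2, -10.2, -0.9]
[0.082, -0.057, 0.032] [-6.5, -10.1, 0.3]
```

Emit:
servo_tool:
  series:
    - [[0.08,-0.057,0.03],[-5,-10,-3],1]
    - [[0.08,-0.057,0.03],[-6,-10,-2],1]
    - [[0.08,-0.057,0.03],[-6,-10,-1],1]
    - [[0.08,-0.057,0.03],[-6,-10,0],1]
    - [[0,0,0],[0,0,0],1]

```text
time_s: 2.75
ee_pos: [0.4808, 0.1169, 0.2703]
tcp_rot: [0.714, 0.51, 0.278, 0.391]
ft_force: [0.5, 1.0, 0.6]
width: -0.0001
finger_force: 0.0
```

```bash
python3 - <<'E'
from h import *
tipnow()
p,r=target(-.075,.06,.03); rows(p,r,2)
E
```

```text
tip stand frame mm [-69.8  65.6  56. ] force [0.5 1.  0.6] t 2.75 q [ 0.58 -0.   -1.01 -0.2  -0.73  2.18]
pos [0.4808 0.1169 0.2703] rot err [ 0.031 -0.019  0.015] | dpos tool mm [ -5.4 -21.5  11.1]
[0.015, -0.009, 0.008] [-2.7, -10.8, 5.6]
[0.015, -0.009, 0.008] [-2.7, -10.6, 5.7]
```

```bash
cat >> h.py <<'E'
def arc(a0,a1,n,r=.065,x=-.03):
    o=ctrl.get_obs(); R0=R.from_quat(o["tcp_rot"]); pts=[]
    for t in np.radians(np.linspace(a0,a1,n+1)): pts.append(target(x,-r*np.sin(t),r*np.cos(t))[0])
    print("to start",(R0.inv().apply(pts[0]-o["ee_pos"])*1000).round(1),"rot",(R0.inv()*target(0,0,0)[1]).as_rotvec().round(3))
    for i in range(n): print((R0.inv().apply(pts[i+1]-pts[i])*1000).round(1).tolist())
E
python3 - <<'E'
from h import *
p,r=target(-.03,.059,.027); rows(p,r,0)
arc(-65,45,12)
E
```

```text
pos [0.4808 0.1169 0.2703] rot err [ 0.031 -0.019  0.015] | dpos tool mm [ 5.9 -0.5 49.4]
to start [ 5.8 -0.1 49.2] rot [ 0.031 -0.019  0.015]
[-5.0, 8.4, -3.7]
[-6.3, 7.8, -2.9]
[-7.4, 7.0, -2.0]
[-8.4, 6.0, -1.0]
[-9.2, 4.9, -0.1]
[-9.7, 3.7, 0.9]
[-10.0, 2.3, 1.9]
[-10.0, 0.9, 2.8]
[-9.7, -0.5, 3.6]
[-9.3, -1.9, 4.3]
[-8.5, -3.3, 5.0]
[-7.6, -4.5, 5.5]
```

Emit:
servo_tool:
  series:
    - [[0.015,-0.009,0.008],[-3,-11,6],1]
    - [[0.015,-0.009,0.008],[-3,-11,6],1]
    - [[0,0,0],[0,0,0],1]

```text
time_s: 3.05
ee_pos: [0.4761, 0.1106, 0.2404]
tcp_rot: [0.726, 0.506, 0.265, 0.383]
ft_force: [0.2, -1.1, -1.0]
width: 0.0001
finger_force: 0.0
```

```bash
python3 - <<'E'
from h import *
tipnow()
p,r=target(-.03,.059,.027); rows(p,r,3)
arc(-65,45,12)
E
```

```text
tip stand frame mm [-75.9  58.   24. ] force [ 0.2 -1.1 -1. ] t 3.05 q [ 0.57  0.04 -1.04 -0.23 -0.72  2.21]
pos [0.4761 0.1106 0.2404] rot err [-0.002  0.002  0.002] | dpos tool mm [14.4 27.  34.2]
[-0.001, 0.001, 0.001] [4.8, 9.0, 11.4]
[-0.001, 0.001, 0.001] [4.8, 9.0, 11.4]
[-0.001, 0.001, 0.001] [4.8, 9.0, 11.4]
to start [14.3 27.4 33.9] rot [-0.002  0.002  0.002]
[-4.9, 8.3, -3.9]
[-6.2, 7.8, -3.0]
[-7.4, 7.0, -2.1]
[-8.3, 6.1, -1.1]
[-9.1, 5.0, -0.0]
[-9.6, 3.8, 1.0]
[-9.9, 2.5, 2.0]
[-9.9, 1.2, 2.9]
[-9.7, -0.2, 3.8]
[-9.2, -1.6, 4.6]
[-8.5, -3.0, 5.2]
[-7.5, -4.2, 5.8]
```

Emit:
servo_tool:
  series:
    - [[0,0,0],[5,9,11],1]
    - [[0,0,0],[5,9,11],1]
    - [[0,0,0],[4,9,11],1]
    - [[0,0,0],[-5,8,-4],1]
    - [[0,0,0],[-6,8,-3],1]
    - [[0,0,0],[-7,7,-2],1]
    - [[0,0,0],[-8,6,-1],1]
    - [[0,0,0],[-9,5,0],1]
    - [[0,0,0],[-10,4,1],1]

```text
time_s: 3.95
ee_pos: [0.5197, 0.0641, 0.2831]
tcp_rot: [0.726, 0.506, 0.268, 0.381]
ft_force: [3.8, 6.0, -5.5]
width: -0.0
finger_force: 4.0
```

```bash
python3 - <<'E'
from h import *
tipnow(); view("v2")
arc(-10,45,6)
E
```

```text
tip stand frame mm [-29.6  14.4  66.8] force [ 3.8  6.  -5.5] t 3.95 q [ 0.39 -0.01 -0.97 -0.21 -0.59  2.05]
top spokes [(-85, 48), (-75, 50), (-15, 11), (-5, 26), (5, 59), (15, 9), (85, 46), (95, 63)]
side spokes [(-175, 135), (-165, 5), (85, 100), (95, 46), (175, 10)]
to start [-0.4 -3.6  2.1] rot [ 0.002  0.002 -0.003]
[-9.9, 2.6, 2.0]
[-9.9, 1.2, 2.9]
[-9.7, -0.2, 3.8]
[-9.2, -1.6, 4.6]
[-8.5, -3.0, 5.2]
[-7.6, -4.2, 5.7]
```

View pics/v2.png

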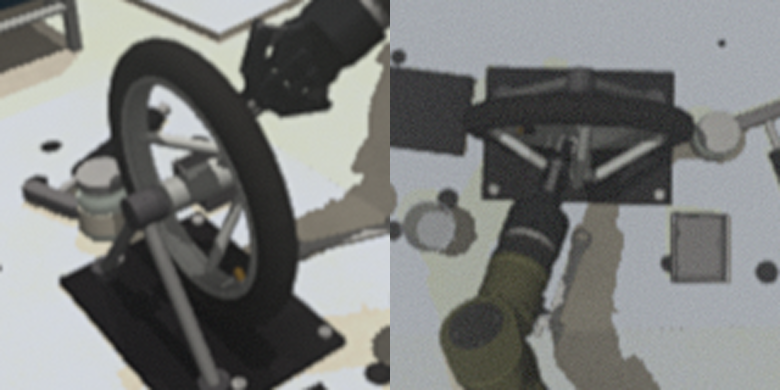

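The spoke turned by about 35°. The valve's orange base is now at (238,270) in the side view, lower left as the robot sees it. I'll keep pushing.

Emit:
servo_tool:
  series:
    - [[0,0,0],[-10,-1,4],1]
    - [[0,0,0],[-10,1,3],1]
    - [[0,0,0],[-10,0,4],1]
    - [[0,0,0],[-9,-2,5],1]
    - [[0,0,0],[-8,-3,5],1]
    - [[0,0,0],[-7,-4,6],1]
    - [[0,0,0],[0,0,0],1]

```text
time_s: 4.75
ee_pos: [0.5174, 0.0059, 0.261]
tcp_rot: [0.726, 0.504, 0.267, 0.384]
ft_force: [1.2, 0.7, 0.4]
width: -0.0004
finger_force: 0.5
```

```bash
python3 - <<'E'
from h import *
tipnow(); view(None)
arc(45,-20,0)
for t in [(-.03,-.035,.06),(-.085,-.03,.085),(-.085,.055,.06),(-.03,.055,.035)]: rows(*target(*t),0)
E
```

```text
tip stand frame mm [-28.7 -44.3  44.9] force [1.2 0.7 0.4] t 4.75 q [ 0.23  0.   -1.06 -0.38 -0.48  1.93]
top spokes [(-125, 28), (-115, 58), (-35, 29), (-25, 63), (25, 8), (35, 23), (45, 5), (55, 58)]
side spokes [(35, 6), (45, 5), (55, 96), (145, 45), (155, 40)]
to start [-2.1  0.4 -1.1] rot [ 0.002  0.002 -0.002]
pos [0.5174 0.0059 0.2613] rot err [ 0.002  0.002 -0.002] | dpos tool mm [  8.4  10.1 -11.7]
pos [0.5174 0.0059 0.2613] rot err [ 0.002  0.002 -0.002] | dpos tool mm [ -3.2   0.4 -70.4]
pos [0.5174 0.0059 0.2613] rot err [ 0.002  0.002 -0.002] | dpos tool mm [ 77.9 -34.6 -77.2]
pos [0.5174 0.0059 0.2613] rot err [ 0.002  0.002 -0.002] | dpos tool mm [ 94.3 -25.7 -19.7]
```

Emit:
servo_tool:
  series:
    - [[0,0,0],[8,10,-12],1]
    - [[0,0,0],[-6,-5,-29],1]
    - [[0,0,0],[-6,-5,-29],1]
    - [[0,0,0],[27,-12,-2],1]
    - [[0,0,0],[27,-12,-2],1]
    - [[0,0,0],[27,-11,-3],1]
    - [[0,0,0],[0,0,0],1]

```text
time_s: 5.55
ee_pos: [0.4665, 0.1103, 0.2755]
tcp_rot: [0.725, 0.506, 0.268, 0.383]
ft_force: [-0.4, -0.2, 0.0]
width: 0.0001
finger_force: 0.0
```

```bash
python3 - <<'E'
from h import *
from scipy.optimize import minimize_scalar
tipnow()
rows(*target(-.03,.059,.027),3)
a,Wa=cam("side"); b,Wb=cam("top")
# wheel angle mod 90 by distance of cloud to spoke surfaces, both views; sees the visible face only
Q=[]
for w in (Wa,Wb):
    T=stand_frame(w,ST,YAW); r=np.hypot(T[...,1],T[...,2])
    Q.append(T[(r>.035)&(r<.105)&(abs(T[...,0]-(-.068+(r-.022)*59/93))<.012)])
for Tn,q in (("side",Q[0]),("top",Q[1]),("both",np.vstack(Q))):
    def c(s):
        best=np.full(len(q),9.)
        for k in range(4):
            t=s+k*np.pi/2; A=np.array([-.068,-.022*np.sin(t),.022*np.cos(t)]);B=np.array([-.009,-.115*np.sin(t),.115*np.cos(t)])
            d=(B-A)/np.linalg.norm(B-A); v=q-A; best=np.minimum(best,abs(np.linalg.norm(v-np.outer(v@d,d),axis=1)-.007))
        return np.minimum(best,.01).mean()
    g=np.radians(np.arange(-45,45,.5)); e=[c(s) for s in g]; i=int(np.argmin(e)); print(Tn,"spoke angle mod90",np.degrees(g[i]),e[i]*1000,len(q))
i=a["img"][130:290,150:310]; j=b["img"][130:290,185:345]
save("v3",np.hstack([cv2.resize(q,(390,390),interpolation=cv2.INTER_CUBIC) for q in (i,j)]))
E
```

```text
tip stand frame mm [-85.1  57.5  59.4] force [-0.4 -0.2  0. ] t 5.55 q [ 0.58 -0.04 -0.99 -0.09 -0.73  2.22]
pos [0.4665 0.1103 0.2755] rot err [ 0.001 -0.003  0.001] | dpos tool mm [17.8  2.8 61.4]
[0.0, -0.001, 0.0] [5.9, 0.9, 20.5]
[0.0, -0.001, 0.0] [5.9, 0.9, 20.5]
[0.0, -0.001, 0.0] [6.0, 0.9, 20.5]
side spoke angle mod90 -33.0 1.0960869713877974 200
top spoke angle mod90 -32.0 1.997085761569426 322
both spoke angle mod90 -32.5 1.7202712505322681 522
```

View pics/v3.png

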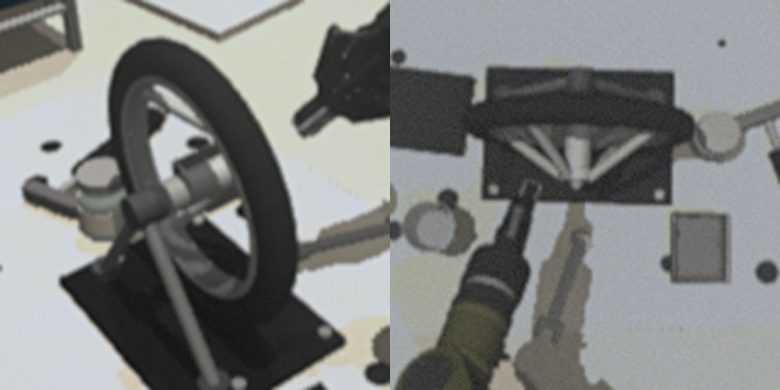

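The finger is clear of the wheel. Spokes fit at -32.5°, so the valve is at about -77.5° (left). Next comes the second push, stopping a little short.

```bash
python3 - <<'E'
from h import *
arc(-65,25,9)
E
```

```text
to start [20.4  3.2 60.8] rot [0.001 0.    0.   ]
[-5.4, 9.0, -4.1]
[-7.0, 8.4, -3.1]
[-8.3, 7.5, -2.0]
[-9.4, 6.3, -0.8]
[-10.2, 5.0, 0.4]
[-10.7, 3.5, 1.6]
[-10.8, 1.9, 2.8]
[-10.7, 0.2, 3.8]
[-10.2, -1.4, 4.8]
```

Emit:
servo_tool:
  series:
    - [[0,0,0],[6,1,20],1]
    - [[0,0,0],[6,1,20],1]
    - [[0,0,0],[6,1,20],1]
    - [[0,0,0],[-5,9,-4],1]
    - [[0,0,0],[-7,8,-3],1]
    - [[0,0,0],[-8,7,-2],1]
    - [[0,0,0],[-9,6,-1],1]
    - [[0,0,0],[-10,5,0],1]
    - [[0,0,0],[-11,3,2],1]
    - [[0,0,0],[-11,2,3],1]
    - [[0,0,0],[-11,0,4],1]
    - [[0,0,0],[0,0,0],1]

```text
time_s: 6.85
ee_pos: [0.5141, 0.0298, 0.2784]
tcp_rot: [0.727, 0.504, 0.267, 0.384]
ft_force: [-0.5, -0.3, -0.3]
width: -0.0001
finger_force: 0.0
```

```bash
cat >> h.py <<'E'
def ang():
    for n in ("side","top"):
        _,w=cam(n); T=stand_frame(w,ST,YAW); r=np.hypot(T[...,1],T[...,2])
        q=T[(r>.035)&(r<.105)&(abs(T[...,0]-(-.068+(r-.022)*59/93))<.012)]
        def c(s):
            best=np.full(len(q),9.)
            for k in range(4):
                t=s+k*np.pi/2; A=np.array([-.068,-.022*np.sin(t),.022*np.cos(t)]);B=np.array([-.009,-.115*np.sin(t),.115*np.cos(t)])
                d=(B-A)/np.linalg.norm(B-A); v=q-A; best=np.minimum(best,abs(np.linalg.norm(v-np.outer(v@d,d),axis=1)-.007))
            return np.minimum(best,.01).mean()
        g=np.arange(0,90,.5); e=[c(np.radians(s)) for s in g]; i=int(np.argmin(e)); print(n,"spoke mod90",g[i],round(e[i]*1000,2))
E
python3 - <<'E'
from h import *
tipnow(); ang(); arc(20,32,3)
E
```

```text
tip stand frame mm [-33.3 -20.7  62.3] force [-0.5 -0.3 -0.3] t 6.85 q [ 0.31 -0.03 -1.02 -0.27 -0.53  1.99]
side spoke mod90 34.5 1.62
top spoke mod90 33.5 2.55
to start [-1.4  0.9  3.4] rot [ 0.002  0.002 -0.003]
[-4.0, -0.7, 2.0]
[-3.9, -1.0, 2.1]
[-3.8, -1.2, 2.2]
```

Emit:
servo_tool:
  series:
    - [[0,0,0],[-4,-1,3],1]
    - [[0,0,0],[-4,-1,3],1]
    - [[0,0,0],[-4,-1,2],1]
    - [[0,0,0],[0,0,0],1]

```text
time_s: 7.35
ee_pos: [0.5168, 0.0191, 0.2713]
tcp_rot: [0.726, 0.504, 0.268, 0.383]
ft_force: [2.5, 3.0, 0.6]
width: -0.0003
finger_force: 1.5
```

```bash
python3 - <<'E'
from h import *
tipnow(); ang()
rows(*target(-.03,-.012,.066),0); rows(*target(-.11,-.01,.09),0)
E
```

```text
tip stand frame mm [-29.9 -30.9  55.2] force [2.5 3.  0.6] t 7.35 q [ 0.27 -0.02 -1.04 -0.32 -0.5   1.96]
side spoke mod90 43.0 1.88
top spoke mod90 42.5 2.91
pos [0.5168 0.0192 0.2713] rot err [ 0.002 -0.001 -0.002] | dpos tool mm [ 18.2   5.9 -10.7]
pos [0.5168 0.0192 0.2713] rot err [ 0.002 -0.001 -0.002] | dpos tool mm [ -3.5 -17.6 -87.9]
```

Emit:
servo_tool:
  series:
    - [[0,0,0],[-2,-1,1],1]
    - [[0,0,0],[0,0,0],1]
    - [[0,0,0],[9,3,-5],1]
    - [[0,0,0],[9,3,-5],1]
    - [[0,0,0],[-7,-7,-25],1]
    - [[0,0,0],[-7,-8,-26],1]
    - [[0,0,0],[-7,-8,-26],1]
    - [[0,0,0],[0,0,0],1]
    - [[0,0,0],[0,0,0],1]

```text
time_s: 8.35
ee_pos: [0.4376, 0.0419, 0.3041]
tcp_rot: [0.726, 0.505, 0.267, 0.383]
ft_force: [0.4, -0.0, -0.3]
width: 0.0003
finger_force: 0.0
```

```bash
python3 - <<'E'
from h import *
tipnow(); ang(); ang(); view("v4")
E
```

```text
tip stand frame mm [-110.3  -12.7   88. ] force [ 0.4 -0.  -0.3] t 8.35 q [ 0.43 -0.21 -1.05 -0.06 -0.63  2.09]
side spoke mod90 44.0 1.19
top spoke mod90 44.5 1.9
side spoke mod90 44.5 1.34
top spoke mod90 44.5 1.8
top spokes [(-135, 21), (-125, 9), (-45, 60), (-35, 46), (35, 38), (45, 60), (125, 29), (135, 13)]
side spokes [(-135, 19), (35, 4), (45, 35)]
```

View pics/v4.png

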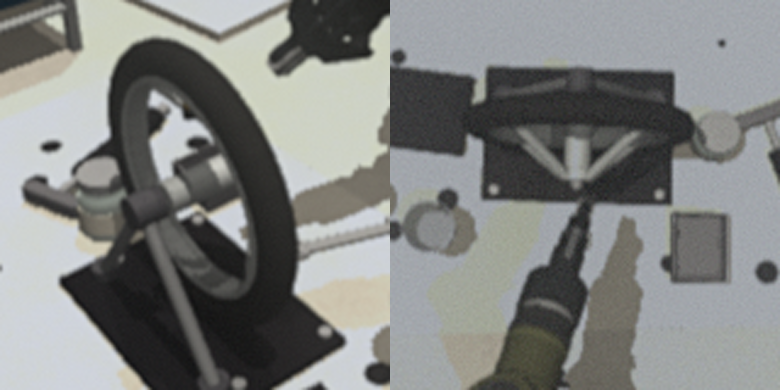

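Spokes now sit at 44.4°, which puts the valve about 0.6° from up. I'll confirm that the stem is at the top in a close crop.

```bash
python3 - <<'E'
from h import *
a,W=cam("side"); T=stand_frame(W,ST,YAW); r=np.hypot(T[...,1],T[...,2])
k=(r>.08)&(r<.108)&(abs(T[...,0])<.009)
th=np.degrees(np.arctan2(-T[...,1],T[...,2]))[k]; h,e=np.histogram(th,np.arange(-180,181,10)); print([(int(e[i])+5,int(h[i])) for i in range(36) if h[i]])
# project where a top valve would appear
f=192/np.tan(np.radians(a["fovy"])/2); M=R.from_quat(a["rotation"]).as_matrix()
for rr in (.116,.1,.082):
    w=np.array([ST[0],ST[1],.175+rr]); c=M.T@(w-a["origin"]); print(rr,(a["cx"]+f*c[0]/c[2]).round(1),(a["cy"]+f*c[1]/c[2]).round(1))
save("v5",cv2.resize(np.clip(a["img"][150:220,185:265].astype(int)*2,0,255).astype(np.uint8),None,fx=8,fy=8,interpolation=cv2.INTER_CUBIC))
E
```

```text
[(-135, 2), (-5, 23), (5, 2), (45, 7), (115, 1), (145, 1)]
0.116 227.1 164.8
0.1 227.5 170.8
0.082 228.0 177.3
```

View pics/v5.png

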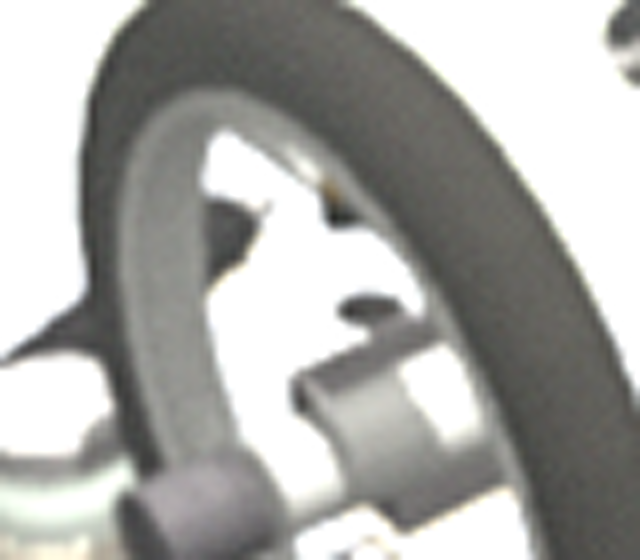

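The brass-and-black valve hangs at crop (335,200), full image (227,175). That is where a stem straight up projects (227.5,171 to 228,177), and the depth points agree. The robot is clear, so I'm handing in.

```bash
python3 -c "
from station import ctrl
print(ctrl.finish_job())"
```

```text
the job is handed in; nothing more can be done
None
```

I handed the job in after two separate spoke pushes with a release between them: the valve measured about 0.6° from straight up, the robot was clear of the wheel, and the interface gave no verdict.

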